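# Mix the settled stain on the bench mixer

### The job

The stain in the tall slim jar has settled. Pick that jar up, set it upright on the middle of the mixer's round sprung pad and press down until the pad is fully depressed, keeping it down for at least a full second; then stand the jar upright, wholly on the round cork mat, and let go. Never tip the jar over.

Things in the scene. Friction and masses are not known exactly. Their poses are not given: they have to be found in the camera images.
- stain_jar: Tall slim stain jar: round brown glass, paper label, black screw cap; 50 mm in diameter, 113 mm tall, about 0.2 kg, rigid. Straight glass body from 0 to 90 mm up; cap 43 mm across from 95 to 113 mm. Origin: centre of its underside, z up its axis. It stands on the bench among wider, lower jars and a tin (60 to 74 mm across, at most 82 mm tall), axes at least 100 mm apart.
- pad_top (a point): Centre of the upper face of the mixer's flat round black rubber pad, 80 mm in diameter, 8 mm thick; it moves with the pad. At rest it is 91 mm above the bench, 21 mm above the top of the mixer's fixed grey housing (150 x 130 mm, 70 mm tall, the pad over its middle).
- mixer_pad (a joint): Travel of the sprung pad in m, straight down: 0 at rest (up), 0.012 fully depressed at a hard stop. It begins to sink at about 4 N and is fully down at about 10 N; the jar's own weight does not depress it. It springs back when released.
- cork_mat: Round flat cork mat fixed on the bench, 130 mm in diameter, 5 mm thick. Origin: centre of its underside, on the bench; the upper face is 5 mm higher. Room round it for an open gripper.
There are look-alikes about, which are no part of the job. What is shaped like the stain_jar but blue or green is not meant.

How it is judged:
By the outcome, as a careful person would: the job done as asked, in the order asked, and still so for the second after the job is handed in, with the robot touching nothing.
It also fails if it takes over 45 s, if anything falls off the work surface, if the arm or the gripper's body presses on something with over 40 N, if the wrist force passes 120 N, or if a joint passes its speed limit or range.

### The arm

A 6-joint arm with a two-finger parallel gripper is mounted at the origin on the work surface. World frame = base frame: x ahead of the robot, y to its left, z up, the work surface at z = 0. Lengths are in m, angles in degrees, forces in N, time in s.
With the tool pointing down it reaches from about 0.4 to 0.825 m from the base axis. Payload 7 kg.
Tool frame: the origin (TCP) lies midway between the tips of the shut fingers; the grasp point (between the pads) lies 19 mm behind it; z points along the fingers, y is the line along which they close (so a half turn about z gives the same grasp; the last joint's range is limited). The gripper opens to 88 mm and grips with 3 to 60 N. Pads are 19 mm wide; open, the fingers measure 130 mm over their backs; the gripper's body (78 mm by 193 mm) begins 47 mm behind the grasp point.
Start: joints at [-52.592, 20.546, 0.682, 0, -70.136, -16.507], TCP at [0.241, -0.631, 0.227] pointing down, gripper open.
Joint ranges: [-176.03, 176.03], [-82.01, 121.73], [-58.28, 71.71], [-173.87, 95.51], [-174.79, -0.11], [-173.66, 173.66]. Speed limits (degrees/s): [136.94, 136.94, 172.46, 180, 180, 180].

### API

Orientations are given as [roll, pitch, yaw] about the fixed x, y, z axes, in that order (R = Rz(yaw) Ry(pitch) Rx(roll)).
In Python, from plant import ctrl gives the robot as it stands. The module is installed in compiled form; this text tells all that it offers.
- The arm moves only by the tool send_rows, never from a script. Its argument "plan" is a list that holds one entry, the list of rows, each a list of 6 numbers: the shift along the tool's x, y, z in parts of the range, where 1.0 means 60 cm, then the turn, a rotation vector about the tool's x, y, z in a scale on which 1.0 is 360 degrees. A call has 1 to 8 rows; each row is the pose to reach, as a shift and turn from the pose commanded when the call began, along the tool's axes at that moment; what a row does not reach only later rows make up. A row lasts 1/12 s, in which the tool goes at most 41.7 mm and 7.16 degrees, less where a joint would pass 70% of its speed; a pose out of reach is approached as far as the arm can. Shift and turn numbers lie between -1 and 1, and a call with a number outside is refused. A call with a gripper value outside its range is refused whole. "fingers" is the opening, from 0 (shut) to 1 (fully open), set as the call begins (left out, the last holds). The fingers move at their own pace and stop on an object; the grip force is fixed at half the most. Time passes only in rows, so rows that repeat a pose let the fingers close. It gives the time, the measured TCP pose, the force, the opening and the grip force at its end, in the units of the state.
- ctrl.get_obs(): the state, without advancing time (a new reading comes with each control period).
- ctrl.snapshot(name): name is "scene" or "side" or "wrist"; returns a dict with "img" (480x640x3 uint8, red, green, blue), "K" (3x3 intrinsics, pixels), "pose" (4x4, takes a point from camera to world coordinates). Camera axes: x right, y down, z forward; pixel columns grow to the right and rows downward; lengths in m; the calibration is good to about 2 mm. A picture is of the moment at which its call begins. There is no depth.
- ctrl.close_job(): hands the job in; it is judged then, once.
The state is a dict: "clock": time; "joint_pos": joint angles; "qvel": joint speeds; "tau": joint torques, N m; "tool_pos": TCP position; "orientation": TCP orientation; "force": force on the tool from outside, world axes, zero at the start; "moment": the same for the moment, N m; "opening": finger opening in m; "gripper_force": force on a finger pad.
Only numpy, scipy, OpenCV 4.12 (cv2) and the standard library are available. Lean on these libraries where they do the work, as an engineer would, in place of code of your own. Each camera call takes 0.05 s, during which the arm holds its last target. There are 200 camera calls.

## Working session

There is one attempt and no reset: what is moved stays moved. The work goes in short steps, Python scripts to look and compute and a tool call to move; the robot and the scene stay as the last step left them, time stands still between calls to the robot, and variables do not carry over. Pictures are saved under pics/ and viewed, at most 10 in all, crops included, and the job is handed in when it is done.

Besides the shell and the picture viewer there is one more tool, called after ">>>" as name(argument=value, ...) on one line, values as JSON. send_rows: Moves the arm, as the interface text tells. Its arguments: {"type":"object","properties":{"plan":{"type":"array","items":{"type":"array","items":{"type":"array","items":{"type":"number"}}}},"fingers":{"type":"number"}},"required":["plan"]}

```bash
mkdir -p pics
cat > h.py <<'E'
import numpy as np, cv2, pickle
from plant import ctrl
def snap(n,tag):
    s=ctrl.snapshot(n); cv2.imwrite(f'pics/{tag}.png',s['img'][:,:,::-1]); pickle.dump(s,open(f'{tag}.pkl','wb')); return s
def load(tag): return pickle.load(open(f'{tag}.pkl','rb'))
def ray(s,u,v):
    d=s['pose'][:3,:3]@np.linalg.inv(s['K'])@[u,v,1]; return s['pose'][:3,3],d/np.linalg.norm(d)
def onz(s,u,v,z):
    o,d=ray(s,u,v); return o+d*(z-o[2])/d[2]
def tri(*obs):
    A=0;b=0
    for s,u,v in obs:
        o,d=ray(s,u,v);P=np.eye(3)-np.outer(d,d);A=A+P;b=b+P@o
    return np.linalg.solve(A,b)
def proj(s,p):
    q=s['K']@(s['pose'][:3,:3].T@(np.array(p)-s['pose'][:3,3])); return q[:2]/q[2]
E
python3 - <<'E'
from h import *
for n in ['scene','side','wrist']:
    s=snap(n,n+'0'); print(n,s['pose'].round(3).tolist(),s['K'][0,0])
o=ctrl.get_obs(); print(o)
E
```

```text
scene [[0.735, 0.352, -0.579, 1.013], [0.678, -0.37, 0.635, -0.486], [0.01, -0.86, -0.511, 0.491], [0.0, 0.0, 0.0, 1.0]] 495.6422876672173
side [[-0.899, -0.236, 0.369, 0.174], [-0.438, 0.451, -0.778, 0.79], [0.017, -0.86, -0.509, 0.61], [0.0, 0.0, 0.0, 1.0]] 478.88825196923415
wrist [[-0.356, 0.893, 0.275, 0.165], [0.935, 0.34, 0.105, -0.659], [0.001, 0.294, -0.956, 0.385], [0.0, 0.0, 0.0, 1.0]] 331.1112320972707
{'clock': 0.15, 'joint_pos': array([-5.25940207e+01,  2.05824107e+01,  6.47782226e-01, -1.48440756e-02,
       -7.01353445e+01, -1.65079943e+01]), 'qvel': array([-0.15914051, -0.09484992,  0.15866029,  0.01576646, -0.11148625,
       -0.0606268 ]), 'tau': array([-4.28408512e-04, -5.83274961e+01,  2.93290919e+01,  7.00117037e+00,
        8.80072941e-03, -1.24887042e-04]), 'tool_pos': array([ 0.24064434, -0.63027163,  0.22584756]), 'orientation': array([ 1.79928946e+02, -6.50346178e-03, -1.59107063e+02]), 'force': array([-0.117288  ,  1.13387347,  0.0414183 ]), 'moment': array([ 0.02351176,  0.0128938 , -0.03582951]), 'gripper_force': 0.0, 'opening': 0.08753783101198814}
```

View pics/scene0.png

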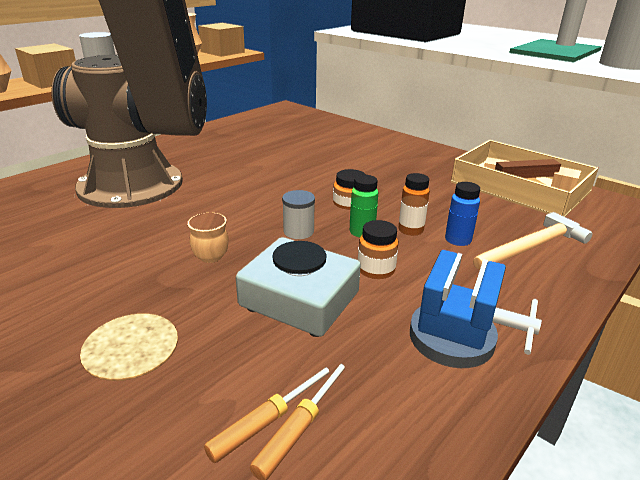

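View pics/side0.png

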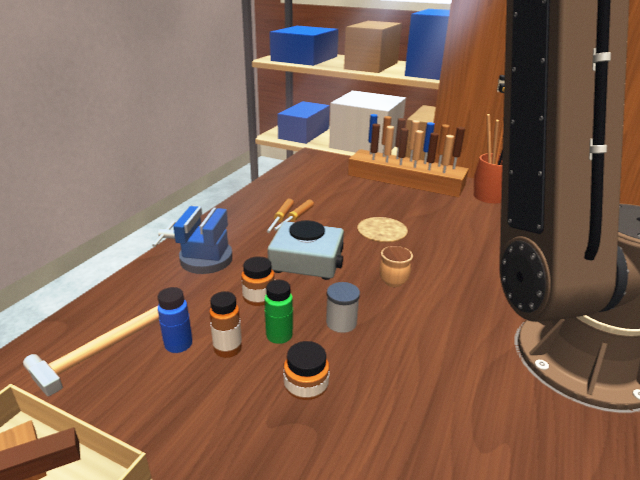

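The scene view has these candidates:
- Brown slim jar at (415,204), or (226,324) in the side view.
- Wide low brown jars at (349,188) and (378,250).
- Green slim jar at (364,206) and blue slim jar at (463,214).

The slim brown one with the label and black cap fits the description. The pad is at scene (299,257) and side (307,231). The mat is at scene (130,345) and side (383,229). I'll confirm the jar in one enlarged crop and get ellipses for the pad and mat.

Run:
```python
from h import *
a=load('scene0');b=load('side0')
A=a['img'][160:280,330:490,::-1];B=b['img'][270:390,150:310,::-1]
g=np.hstack([cv2.resize(x,(400,300),interpolation=cv2.INTER_CUBIC) for x in(A,B)])
C=a['img'][230:300,230:370,::-1];D=b['img'][205:275,260:400,::-1]
h=np.hstack([cv2.resize(x,(400,200),interpolation=cv2.INTER_CUBIC) for x in(C,D)])
cv2.imwrite('pics/crop1.png',np.vstack([g,h]))
# rough
print('jar cap', tri((a,417,180),(b,223,301)))
print('pad', tri((a,299.5,256),(b,307,230.5)))
def blob(s,m,seed):
    n,l,st,c=cv2.connectedComponentsWithStats(m.astype('uint8')); k=l[seed[1],seed[0]]
    ct=max(cv2.findContours((l==k).astype('uint8'),0,1)[0],key=cv2.contourArea)
    return st[k],c[k],cv2.fitEllipse(cv2.convexHull(ct))
for s,mat,pad in((a,(130,345),(299,257)),(b,(383,229),(307,231))):
    im=s['img'].astype(int); hsv=cv2.cvtColor(s['img'],cv2.COLOR_RGB2HSV)
    r=blob(s,(im[...,1]>140)&(im[...,0]>im[...,2]+15),mat); print(r, 'mat',onz(s,*r[2][0],0.005))
    r=blob(s,im.max(2)<50,pad); print(r,'pad',onz(s,*r[2][0],0.087))
```

```text
jar cap [0.58659184 0.27162033 0.10664095]
pad [ 0.5852117  -0.04361443  0.08670764]
(array([  80,  313,   98,   66, 4844], dtype=int32), array([128.3870768 , 345.74318745]), ((128.40008544921875, 345.7659912109375), (61.31041717529297, 100.34820556640625), 72.12609100341797)) mat [ 0.48423864 -0.27999729  0.005     ]Traceback (most recent call last):
  File "<stdin>", line 18, in <module>
  File "<stdin>", line 14, in blob
cv2.error: OpenCV(4.12.0) /io/opencv/modules/imgproc/src/shapedescr.cpp:361: error: (-201:Incorrect size of input array) There should be at least 5 points to fit the ellipse in function 'fitEllipseNoDirect'
```

View pics/crop1.png

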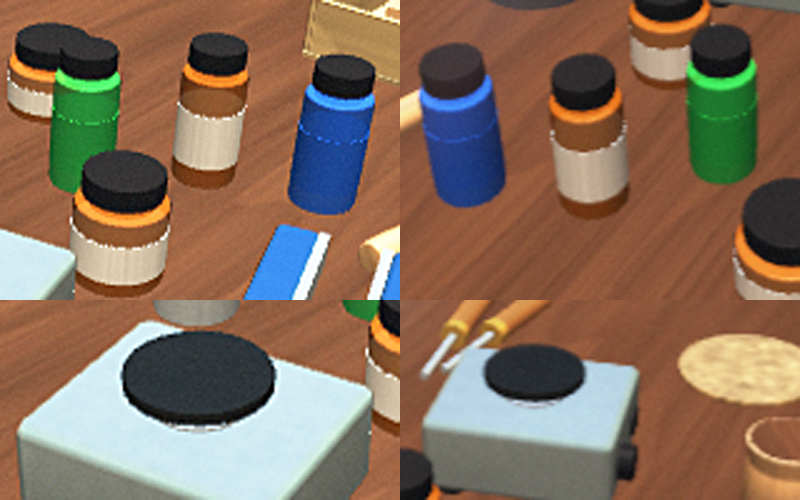

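The crop confirms it: the slim brown jar with paper label and black cap, at about scene (417,178) and side (223,297) for the cap top. Next I fit cap, pad and mat outlines in both views.

```bash
cat >> h.py <<'E'
from scipy.optimize import least_squares
def bbox(s,m,seed):
    n,l,st,c=cv2.connectedComponentsWithStats(m.astype('uint8'),connectivity=4)
    ys,xs=np.where(l>0);i=np.argmin((xs-seed[0])**2+(ys-seed[1])**2);k=l[ys[i],xs[i]]
    x,y,w,h,ar=st[k]; return np.array([x-.5,y-.5,x+w-.5,y+h-.5])
def cyl(s,p,r,h):
    t=np.linspace(0,6.28,60);c=np.c_[r*np.cos(t),r*np.sin(t),0*t]
    q=np.array([proj(s,np.array(p)+v) for z in(0,-h) for v in c+[0,0,z]])
    return np.r_[q.min(0),q.max(0)]
def fit(views,r,h,p0):
    f=least_squares(lambda p:np.r_[tuple(cyl(s,p,r,h)-b for s,b in views)],p0); return f.x,f.fun.round(1)
def dark(s,t=62): return s['img'].max(2)<t
def cork(s):
    i=s['img'].astype(int); return (i[...,1]>130)&(i[...,0]>i[...,2]+12)
E
python3 - <<'E'
from h import *
a=load('scene0');b=load('side0')
for nm,mk,sa,sb,r,h,p in(('cap',dark,(417,180),(223,301),.0215,.018,(.58,.27,.11)),('pad',dark,(299,257),(307,231),.04,.008,(.58,-.04,.09)),('mat',cork,(130,345),(383,229),.065,.003,(.48,-.28,.005))):
    v=[(a,bbox(a,mk(a),sa)),(b,bbox(b,mk(b),sb))]; print(nm,v[0][1],v[1][1],*fit(v,r,h,p))
# others nearby
for n,u,v,z in(('green',365,183,.113),('blue',467,190,.113),('wide',379,232,.08),('wide2',351,177,.07),('tin',298,199,.07)): print(n,onz(a,u,v,z).round(3))
E
```

```text
cap [404.5 173.5 428.5 189.5] [210.5 291.5 235.5 313.5] [0.58632645 0.27135453 0.11280688] [-0.  -1.2  0.5  1.3 -0.5 -1.1  1.   1.1]
pad [272.5 240.5 325.5 273.5] [289.5 220.5 323.5 239.5] [ 0.58659342 -0.04540849  0.09162641] [-0.5 -0.6  0.8  0.7 -0.8 -0.9  1.2  0.9]
mat [ 79.5 312.5 177.5 379.5] [356.5 216.5 407.5 241.5] [ 0.4809435  -0.27589046  0.00605188] [-0.2 -0.2  0.5  0.3  0.6 -0.2 -0.1  0.1]
green [0.533 0.182 0.113]
blue [0.681 0.284 0.113]
wide [0.623 0.105 0.08 ]
wide2 [0.439 0.262 0.07 ]
tin [0.43  0.114 0.07 ]
```

The rows are not in the units I measure in: shifts go in shares of 60 cm and turns go in shares of 360 degrees. I convert before sending: 20.6 cm is 0.3433, -18.4 cm is -0.3067.

>>> send_rows(plan=[[[-0.0167,0.0183,0,0,0,0],[-0.055,0.0617,0,0,0,0],[-0.0933,0.105,0,0,0,0],[-0.1333,0.15,0,0,0,0],[-0.1767,0.1983,0,0,0,0],[-0.22,0.2467,0,0,0,0],[-0.2633,0.295,0,0,0,0],[-0.3067,0.3433,0,0,0,0]]], fingers=1)

```text
clock: 0.82
tool_pos: [0.3392, -0.3707, 0.2264]
orientation: [180.0, 0.0, -159.1]
force: [0.8, 1.0, 0.6]
opening: 0.0879
gripper_force: 0.0
```

Converted, 23.2 cm is 0.3867, -20.8 cm is -0.3467.

>>> send_rows(plan=[[[-0.0433,0.0483,0,0,0,0],[-0.0867,0.0967,0,0,0,0],[-0.13,0.145,0,0,0,0],[-0.1733,0.1933,0,0,0,0],[-0.2167,0.2417,0,0,0,0],[-0.26,0.29,0,0,0,0],[-0.3033,0.3383,0,0,0,0],[-0.3467,0.3867,0,0,0,0]]])

```text
clock: 1.48
tool_pos: [0.4508, -0.0796, 0.2268]
orientation: [180.0, 0.0, -159.1]
force: [1.5, -0.4, -0.5]
opening: 0.0876
gripper_force: 0.0
```

Converted, 22.2 cm is 0.37, -20 cm is -0.3333.

>>> send_rows(plan=[[[-0.0433,0.0483,0,0,0,0],[-0.0867,0.0967,0,0,0,0],[-0.13,0.145,0,0,0,0],[-0.1733,0.1933,0,0,0,0],[-0.2167,0.2417,0,0,0,0],[-0.26,0.29,0,0,0,0],[-0.3,0.3333,0,0,0,0],[-0.3333,0.37,0,0,0,0]]])

```text
clock: 2.15
tool_pos: [0.5588, 0.1996, 0.2262]
orientation: [-180.0, -0.0, -159.0]
force: [1.0, 0.5, 0.8]
opening: 0.0874
gripper_force: 0.0
```

```bash
cat >> h.py <<'E'
def shift(t):
    from scipy.spatial.transform import Rotation as R
    o=ctrl.get_obs(); M=R.from_euler('xyz',o['orientation'],degrees=True).as_matrix()
    print('at',o['tool_pos'].round(4),o['orientation'].round(2),'shift cm',(M.T@(np.array(t)-o['tool_pos'])*100).round(2), 'F',o['force'].round(1),'t',o['clock'])
E
python3 - <<'E'
from h import *
w=snap('wrist','wrist1'); shift([.5863,.2713,.2])
print(proj(w,[.5863,.2713,.113]))
E
```

```text
at [0.5607 0.2032 0.2256] [-1.7999e+02  3.0000e-02 -1.5896e+02] shift cm [-4.83  5.44  2.56] F [4.5 4.2 2.3] t 2.2
[382.81800115 292.64099951]
```

View pics/wrist1.png

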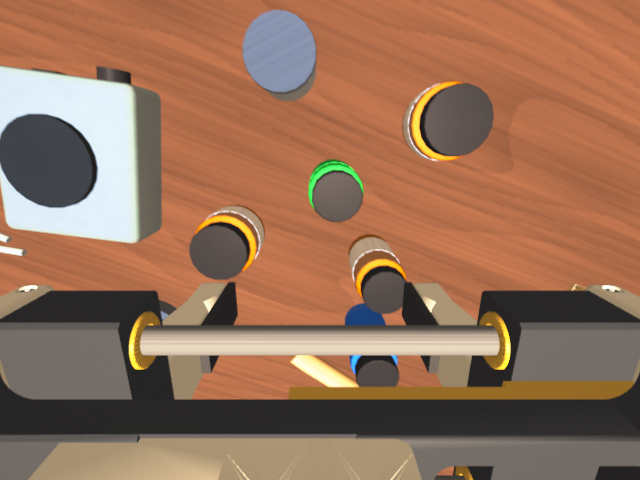

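The wrist view shows the target's cap at about (383,291), against a prediction of (383,293). That agrees within about 1 mm, and the green and blue neighbours are clear of the closing line.

Converted, 5.4 cm is 0.09, -4.2 cm is -0.07.

>>> send_rows(plan=[[[-0.025,0.03,0.0133,0,0,0],[-0.05,0.06,0.0267,0,0,0],[-0.07,0.08,0.0367,0,0,0],[-0.08,0.09,0.0433,0,0,0],[-0.08,0.09,0.0433,0,0,0],[-0.08,0.09,0.0433,0,0,0],[-0.08,0.09,0.0433,0,0,0]]])

```text
clock: 2.78
tool_pos: [0.5838, 0.264, 0.2008]
orientation: [-180.0, -0.0, -159.1]
force: [0.1, 0.1, 1.1]
opening: 0.0877
gripper_force: 0.0
```

Run:
```python
from h import *
shift([.5863,.2713,.054])
w=snap('wrist','wrist2');m=dark(w,75)
p=proj(w,[.5863,.2713,.113]);print(p,bbox(w,m,p),cyl(w,[.5863,.2713,.113],.0215,.018))
```

```text
at [0.5838 0.264  0.2008] [-180.     -0.   -159.12] shift cm [-0.49  0.59 14.68] F [0.1 0.1 1.1] t 2.7833
[327.19159989 253.24191187] [303.5 241.5 305.5 247.5] [300.00299211 221.37050346 354.39405371 278.34720915]
```

Converted, 9 cm is 0.15, 8 cm is 0.1333.

>>> send_rows(plan=[[[-0.0083,0.01,0.0083,0,0,0],[-0.0083,0.01,0.0333,0,0,0],[-0.0083,0.01,0.0667,0,0,0],[-0.0083,0.01,0.1,0,0,0],[-0.0083,0.01,0.1333,0,0,0],[-0.0083,0.01,0.15,0,0,0],[-0.0083,0.01,0.15,0,0,0],[-0.0083,0.01,0.15,0,0,0]]])

```text
clock: 3.5
tool_pos: [0.5867, 0.2721, 0.1108]
orientation: [-180.0, -0.0, -159.1]
force: [0.6, 0.3, -0.2]
opening: 0.0875
gripper_force: 0.0
```

Run:
```python
from h import *
shift([.5863,.2713,.054])
```

```text
at [0.5867 0.2721 0.1108] [-1.7998e+02 -1.0000e-02 -1.5910e+02] shift cm [ 0.06 -0.06  5.68] F [ 0.6  0.3 -0.2] t 3.5
```

>>> send_rows(plan=[[[0.0008,0,0.0217,0,0,0],[0.0008,0,0.0467,0,0,0],[0.0008,0,0.0717,0,0,0],[0.0008,0,0.0883,0,0,0],[0.0008,0,0.095,0,0,0],[0.0008,0,0.095,0,0,0],[0.0008,0,0.095,0,0,0]]])

```text
clock: 4.08
tool_pos: [0.5866, 0.2723, 0.0545]
orientation: [180.0, 0.1, -159.1]
force: [0.7, 0.4, -0.1]
opening: 0.0873
gripper_force: 0.0
```

>>> send_rows(plan=[[[0,0,0,0,0,0],[0,0,0,0,0,0],[0,0,0,0,0,0],[0,0,0,0,0,0],[0,0,0,0,0,0],[0,0,0,0,0,0],[0,0,0,0,0,0],[0,0,0,0,0,0]]], fingers=0)

```text
clock: 4.75
tool_pos: [0.5861, 0.2722, 0.0537]
orientation: [180.0, 0.0, -159.1]
force: [-0.2, 0.2, 1.0]
opening: 0.0498
gripper_force: 29.9
```

Converted, -14 cm is -0.2333, -13.5 cm is -0.225.

>>> send_rows(plan=[[[0,0,-0.0083,0,0,0],[0,0,-0.0333,0,0,0],[0,0,-0.0667,0,0,0],[0,0,-0.1083,0,0,0],[0,0,-0.15,0,0,0],[0,0,-0.1917,0,0,0],[0,0,-0.225,0,0,0],[0,0,-0.2333,0,0,0]]])

```text
clock: 5.42
tool_pos: [0.5873, 0.2726, 0.1978]
orientation: [179.9, 0.3, -159.1]
force: [0.7, 0.6, -0.4]
opening: 0.0497
gripper_force: 29.9
```

Run:
```python
from h import *
shift([.5866,-.0454,.195])
```

```text
at [0.5873 0.2726 0.1978] [ 179.94    0.3  -159.08] shift cm [ 11.43 -29.68   0.19] F [ 0.7  0.6 -0.4] t 5.4167
```

Converted, -20.8 cm is -0.3467, -18.1 cm is -0.3017.

>>> send_rows(plan=[[[0.0083,-0.02,0,0,0,0],[0.025,-0.0667,0,0,0,0],[0.0433,-0.1133,0,0,0,0],[0.0617,-0.16,0,0,0,0],[0.08,-0.2083,0,0,0,0],[0.0983,-0.255,0,0,0,0],[0.1167,-0.3017,0,0,0,0],[0.1333,-0.3467,0,0,0,0]]])

```text
clock: 6.08
tool_pos: [0.584, 0.0469, 0.1921]
orientation: [180.0, -0.1, -159.1]
force: [0.1, -0.2, -2.4]
opening: 0.0495
gripper_force: 29.9
```

Converted, -8.9 cm is -0.1483, -8.5 cm is -0.1417.

>>> send_rows(plan=[[[0.0167,-0.0433,0,0,0,0],[0.0333,-0.085,0,0,0,0],[0.0467,-0.12,0,0,0,0],[0.055,-0.1417,0,0,0,0],[0.0567,-0.1483,0,0,0,0],[0.0567,-0.1483,0,0,0,0],[0.0567,-0.1483,0,0,0,0],[0.0567,-0.1483,0,0,0,0]]])

```text
clock: 6.75
tool_pos: [0.5854, -0.0454, 0.1932]
orientation: [180.0, -0.0, -159.1]
force: [0.1, 0.6, -1.7]
opening: 0.0497
gripper_force: 29.9
```

Run:
```python
from h import *
shift([.5866,-.0454,.147])
a=snap('scene','scene2');b=snap('side','side2')
cv2.imwrite('pics/crop2.png',np.hstack([cv2.resize(s['img'][y:y+150,x:x+100,::-1],(400,600),interpolation=cv2.INTER_CUBIC) for s,x,y in((a,250,150),(b,257,130))]))
```

```text
at [ 0.5854 -0.0454  0.1932] [ 1.7999e+02 -2.0000e-02 -1.5907e+02] shift cm [-0.12 -0.04  4.62] F [ 0.1  0.6 -1.7] t 6.75
```

View pics/crop2.png

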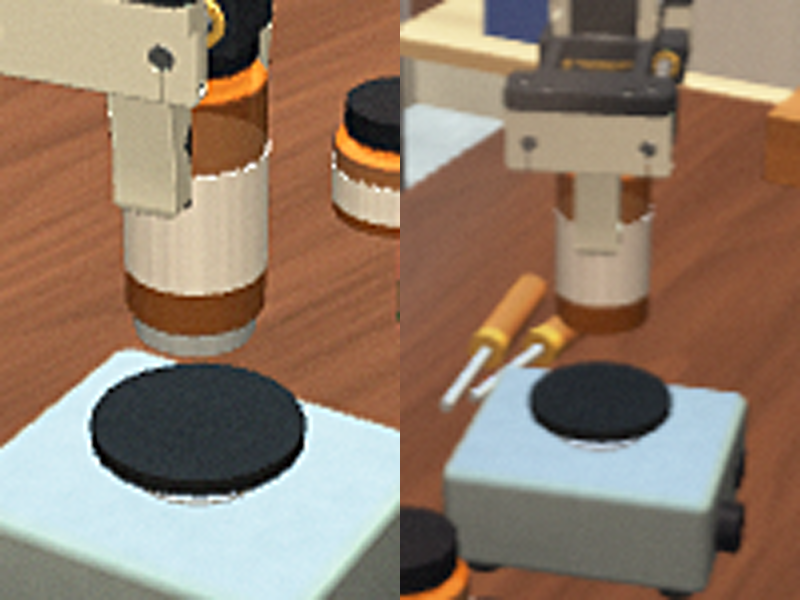

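The jar is held upright, centred over the pad (pad at crop (198,425) and (600,400), jar axis at 196 and 602). I'll lower it gently.

Converted, 4.6 cm is 0.0767, 4.5 cm is 0.075.

>>> send_rows(plan=[[[-0.0017,0,0.0083,0,0,0],[-0.0017,0,0.025,0,0,0],[-0.0017,0,0.0433,0,0,0],[-0.0017,0,0.06,0,0,0],[-0.0017,0,0.07,0,0,0],[-0.0017,0,0.075,0,0,0],[-0.0017,0,0.0767,0,0,0],[-0.0017,0,0.0767,0,0,0]]])

```text
clock: 7.52
tool_pos: [0.5864, -0.0459, 0.1473]
orientation: [-180.0, -0.0, -159.1]
force: [0.7, 0.2, -1.0]
opening: 0.0497
gripper_force: 29.9
```

Converted, 1 cm is 0.0167, 0.8 cm is 0.0133.

>>> send_rows(plan=[[[0,0,0.0033,0,0,0],[0,0,0.0067,0,0,0],[0,0,0.01,0,0,0],[0,0,0.0133,0,0,0],[0,0,0.0167,0,0,0],[0,0,0.0167,0,0,0],[0,0,0.0167,0,0,0]]])

```text
clock: 8.1
tool_pos: [0.5869, -0.0457, 0.1381]
orientation: [-180.0, 0.1, -159.1]
force: [-1.3, 0.4, 4.5]
opening: 0.0494
gripper_force: 29.9
```

Converted, 0.55 cm is 0.0092, 0.45 cm is 0.0075.

>>> send_rows(plan=[[[0,0,0.0025,0,0,0],[0,0,0.005,0,0,0],[0,0,0.0075,0,0,0],[0,0,0.0092,0,0,0],[0,0,0.0092,0,0,0],[0,0,0.0092,0,0,0]]])

```text
clock: 8.6
tool_pos: [0.587, -0.0457, 0.133]
orientation: [-180.0, 0.1, -159.1]
force: [-1.3, 0.2, 7.9]
opening: 0.0497
gripper_force: 30.0
```

Converted, 0.1 cm is 0.0017, 0.05 cm is 0.0008.

>>> send_rows(plan=[[[0,0,0.0008,0,0,0],[0,0,0.0017,0,0,0],[0,0,0.0017,0,0,0],[0,0,0.0017,0,0,0]]])

```text
clock: 8.93
tool_pos: [0.5871, -0.0457, 0.1324]
orientation: [-180.0, 0.1, -159.1]
force: [-3.5, 1.5, 9.7]
opening: 0.0498
gripper_force: 30.0
```

Converted, 0.1 cm is 0.0017, 0.05 cm is 0.0008.

>>> send_rows(plan=[[[0,0,0.0008,0,0,0],[0,0,0.0017,0,0,0],[0,0,0.0017,0,0,0],[0,0,0.0017,0,0,0]]])

```text
clock: 9.27
tool_pos: [0.5873, -0.0456, 0.1323]
orientation: [-179.9, 0.1, -159.0]
force: [-5.1, 3.0, 17.2]
opening: 0.0496
gripper_force: 30.0
```

The force jumped from 9.7 to 17 N with no further travel, so the pad is on its hard stop. I'll hold there for 2 s and check with the cameras.

>>> send_rows(plan=[[[0,0,0,0,0,0],[0,0,0,0,0,0],[0,0,0,0,0,0],[0,0,0,0,0,0],[0,0,0,0,0,0],[0,0,0,0,0,0],[0,0,0,0,0,0],[0,0,0,0,0,0]]])

```text
clock: 9.93
tool_pos: [0.5873, -0.0456, 0.1323]
orientation: [-179.9, 0.1, -159.0]
force: [-5.1, 2.7, 17.1]
opening: 0.0497
gripper_force: 30.0
```

>>> send_rows(plan=[[[0,0,0,0,0,0],[0,0,0,0,0,0],[0,0,0,0,0,0],[0,0,0,0,0,0],[0,0,0,0,0,0],[0,0,0,0,0,0],[0,0,0,0,0,0],[0,0,0,0,0,0]]])

```text
clock: 10.6
tool_pos: [0.5873, -0.0456, 0.1323]
orientation: [-179.9, 0.1, -159.0]
force: [-3.8, 2.1, 16.4]
opening: 0.0497
gripper_force: 30.0
```

>>> send_rows(plan=[[[0,0,0,0,0,0],[0,0,0,0,0,0],[0,0,0,0,0,0],[0,0,0,0,0,0],[0,0,0,0,0,0],[0,0,0,0,0,0],[0,0,0,0,0,0],[0,0,0,0,0,0]]])

```text
clock: 11.27
tool_pos: [0.5873, -0.0456, 0.1323]
orientation: [-179.9, 0.1, -159.1]
force: [-5.2, 2.6, 16.3]
opening: 0.0499
gripper_force: 30.0
```

Run:
```python
from h import *
a=snap('scene','scene3');b=snap('side','side3')
cv2.imwrite('pics/crop3.png',np.hstack([cv2.resize(s['img'][y:y+150,x:x+100,::-1],(400,600),interpolation=cv2.INTER_CUBIC) for s,x,y in((a,250,150),(b,257,130))]))
v=[(a,bbox(a,dark(a),(299,268))),(b,bbox(b,dark(b),(307,236)))];print(v[0][1],v[1][1])
for z in(.091,.079):print(z,cyl(a,[.5866,-.0454,z],.04,.008),cyl(b,[.5866,-.0454,z],.04,.008))
```

```text
[272.5 251.5 325.5 280.5] [289.5 227.5 323.5 244.5]
0.091 [271.99641575 240.19819397 326.25310439 274.54106665] [288.72629834 219.87643972 324.65974152 240.60243928]
0.079 [272.24600508 246.76664337 326.05154252 281.41259145] [288.77187764 224.4609261  324.50052976 245.35015332]
```

View pics/crop3.png

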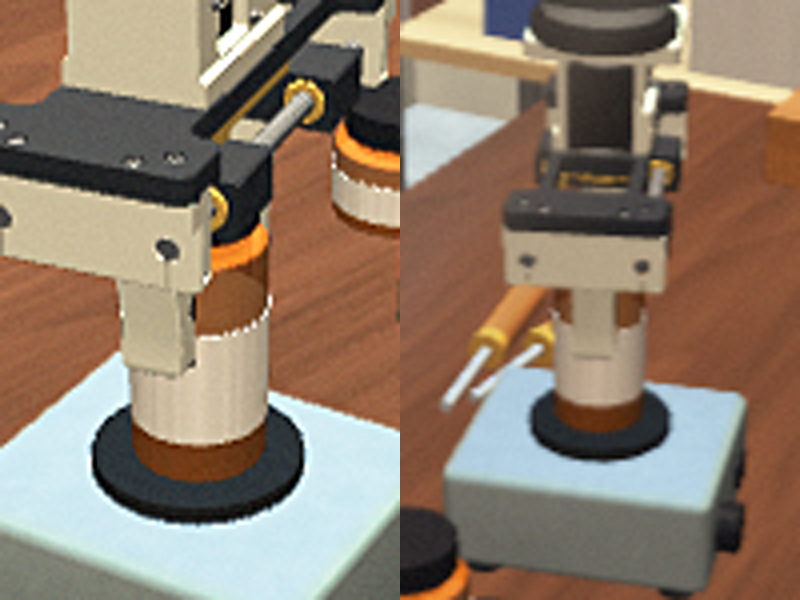

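The pad's lower edge moved 7 px in scene and 5 px in side, matching the 12 mm prediction. The jar is upright and centred at crop (199,450) and (600,420). The hold lasted over 2 s, so I'll lift.

Converted, -6 cm is -0.1, -5.8 cm is -0.0967.

>>> send_rows(plan=[[[0,0,-0.005,0,0,0],[0,0,-0.0133,0,0,0],[0,0,-0.0233,0,0,0],[0,0,-0.0367,0,0,0],[0,0,-0.0567,0,0,0],[0,0,-0.08,0,0,0],[0,0,-0.0967,0,0,0],[0,0,-0.1,0,0,0]]])

```text
clock: 12.03
tool_pos: [0.587, -0.0458, 0.1918]
orientation: [-180.0, 0.1, -159.1]
force: [1.2, -0.7, -1.8]
opening: 0.0497
gripper_force: 29.9
```

Run:
```python
from h import *
shift([.481,-.276,.19])
```

```text
at [ 0.587  -0.0458  0.1918] [-1.7997e+02  1.1000e-01 -1.5910e+02] shift cm [ 18.12 -17.72   0.15] F [ 1.2 -0.7 -1.8] t 12.0333
```

Converted, 14.2 cm is 0.2367, -13.9 cm is -0.2317.

>>> send_rows(plan=[[[0.01,-0.01,0,0,0,0],[0.0367,-0.0367,0,0,0,0],[0.07,-0.0683,0,0,0,0],[0.1033,-0.1017,0,0,0,0],[0.1367,-0.1333,0,0,0,0],[0.17,-0.1667,0,0,0,0],[0.2033,-0.1983,0,0,0,0],[0.2367,-0.2317,0,0,0,0]]])

```text
clock: 12.7
tool_pos: [0.5015, -0.2274, 0.189]
orientation: [179.9, -0.1, -159.1]
force: [-0.1, -0.5, -1.8]
opening: 0.0495
gripper_force: 29.9
```

Converted, 3.9 cm is 0.065, -1.8 cm is -0.03.

>>> send_rows(plan=[[[0.03,-0.03,0,0,0,0],[0.0517,-0.05,0,0,0,0],[0.0633,-0.0617,0,0,0,0],[0.065,-0.0633,0,0,0,0],[0.065,-0.0633,0,0,0,0],[0.065,-0.0633,0,0,0,0],[0.065,-0.0633,0,0,0,0],[0.065,-0.0633,0,0,0,0]]])

```text
clock: 13.37
tool_pos: [0.4808, -0.275, 0.19]
orientation: [180.0, -0.0, -159.0]
force: [0.1, -0.7, -3.0]
opening: 0.0497
gripper_force: 29.9
```

Run:
```python
from h import *
shift([.481,-.276,.063])
```

```text
at [ 0.4808 -0.275   0.19  ] [ 179.99   -0.   -159.04] shift cm [ 0.02 -0.1  12.7 ] F [ 0.1 -0.7 -3. ] t 13.3667
```

Converted, 12.6 cm is 0.21, 12.2 cm is 0.2033.

>>> send_rows(plan=[[[0,-0.0017,0.0133,0,0,0],[0,-0.0017,0.0467,0,0,0],[0,-0.0017,0.0833,0,0,0],[0,-0.0017,0.12,0,0,0],[0,-0.0017,0.1567,0,0,0],[0,-0.0017,0.1867,0,0,0],[0,-0.0017,0.2033,0,0,0],[0,-0.0017,0.21,0,0,0]]])

```text
clock: 14.03
tool_pos: [0.4799, -0.2761, 0.062]
orientation: [179.9, -0.1, -159.1]
force: [-0.6, 0.4, -2.1]
opening: 0.0494
gripper_force: 29.9
```

Converted, 0.4 cm is 0.0067, 0.3 cm is 0.005.

>>> send_rows(plan=[[[0,0,0.0017,0,0,0],[0,0,0.0033,0,0,0],[0,0,0.005,0,0,0],[0,0,0.0067,0,0,0],[0,0,0.0067,0,0,0],[0,0,0.0067,0,0,0]]])

```text
clock: 14.53
tool_pos: [0.4811, -0.2767, 0.0606]
orientation: [-180.0, 0.0, -159.1]
force: [-0.2, -0.7, -2.4]
opening: 0.0499
gripper_force: 29.9
```

Converted, 0.2 cm is 0.0033, 0.15 cm is 0.0025.

>>> send_rows(plan=[[[0,0,0.0008,0,0,0],[0,0,0.0017,0,0,0],[0,0,0.0025,0,0,0],[0,0,0.0033,0,0,0],[0,0,0.0033,0,0,0],[0,0,0.0033,0,0,0]]])

```text
clock: 15.03
tool_pos: [0.4809, -0.2767, 0.0585]
orientation: [-180.0, 0.0, -159.1]
force: [-2.3, 1.6, 4.1]
opening: 0.0496
gripper_force: 30.0
```

Contact with the mat. I'll release and retreat straight up.

>>> send_rows(plan=[[[0,0,0,0,0,0],[0,0,0,0,0,0],[0,0,0,0,0,0],[0,0,0,0,0,0],[0,0,0,0,0,0],[0,0,0,0,0,0],[0,0,0,0,0,0],[0,0,0,0,0,0]]], fingers=1)

```text
clock: 15.7
tool_pos: [0.4808, -0.2767, 0.058]
orientation: [180.0, -0.0, -159.1]
force: [-0.6, -0.6, -0.5]
opening: 0.0871
gripper_force: 0.0
```

Converted, -15 cm is -0.25, -14 cm is -0.2333.

>>> send_rows(plan=[[[0,0,-0.0083,0,0,0],[0,0,-0.0333,0,0,0],[0,0,-0.0667,0,0,0],[0,0,-0.1083,0,0,0],[0,0,-0.15,0,0,0],[0,0,-0.1917,0,0,0],[0,0,-0.2333,0,0,0],[0,0,-0.25,0,0,0]]])

```text
clock: 16.37
tool_pos: [0.4821, -0.2773, 0.2124]
orientation: [-179.8, 0.2, -159.1]
force: [0.4, 0.4, 0.5]
opening: 0.0874
gripper_force: 0.0
```

Run:
```python
from h import *
a=snap('scene','scene4')
cv2.imwrite('pics/scene4s.png',a['img'][:,:,::-1])
```

```text
(no output)
```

View pics/scene4s.png

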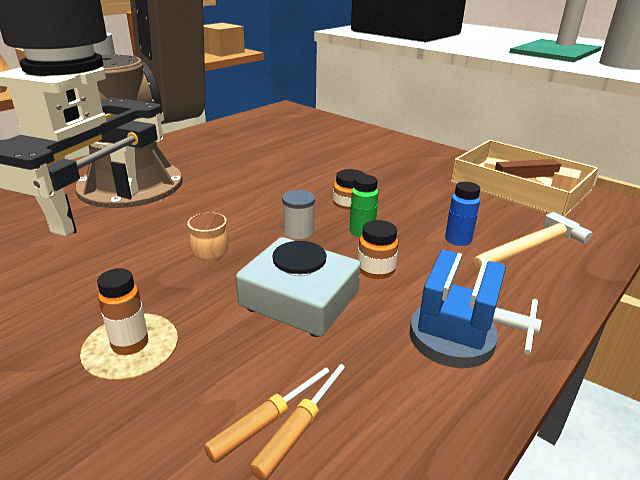

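The jar stands upright in the middle of the mat (base at about (128,345)). The gripper is clear, the pad is back up, and nothing else has moved.

```bash
python3 -c "
from plant import ctrl
print(ctrl.close_job())"
```

```text
the job is handed in; nothing more can be done
None
```

The job is done and handed in: the stain jar held the mixer pad fully down for over 2 s, now stands upright in the middle of the cork mat, and the gripper has let go and is clear.

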